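# Bolt the dark case for the night

### The arm

A 6-joint arm with a two-finger parallel gripper is mounted at the origin on a cart in front of the work surface, level with it; the furniture and walls round the work are solid. World frame = base frame: x ahead of the robot, y to its left, z up, the work surface at z = 0. Lengths are in m, angles in rad, forces in N, time in s.
With the tool pointing down it reaches from about 0.425 to 0.95 m from the base axis. Payload 14.7 kg.
Tool frame: the origin (TCP) lies on the centre line of the jaws, within the pads' length; the fingertips stand 11 mm ahead of it and the grasp point (between the pads) lies 8 mm behind it; z points along the fingers, y is the line along which they close (so a half turn about z gives the same grasp; the last joint's range is limited). The gripper opens to 85 mm and grips with 20 to 120 N. Pads are 22 mm wide; open, the fingers measure 114 mm over their backs; the gripper's body (76 mm by 85 mm) begins 54 mm behind the grasp point. The pads swing forward as they close: fully open they stand 13 mm farther back than shut.
Start: joints at [1.153, 0.48, 1.596, -0, 1.065, -0.047], TCP at [0.236, 0.606, 0.242] pointing down, gripper open.
Joint ranges: [-2.75, 2.75], [-0.82, 2.05], [0.23, 2.67], [-1.56, 4.7], [0.09, 2.69], [-2.92, 2.92]. Speed limits (rad/s): [1.89, 1.89, 2.39, 3.01, 3.01, 3.01].

### API

Orientations are given as a unit quaternion [w, x, y, z].
In Python, from workcell import observe, camera, job_done gives the robot as it stands.
- The arm moves only by the tool step_arm, never from a script. Its argument "motion" is a list that holds one entry, the list of rows, each a list of 7 numbers: the turn, a rotation vector about the tool's x, y, z in rad, then the shift along the tool's x, y, z in cm, then the closure in counts, from 0 (fully open) to 255 (shut). In form: [[[rx, ry, rz, tx, ty, tz, gripper], ...]]. A call has 1 to 5 rows; each row shifts and turns the commanded pose from where the row before left it, along the tool's axes as they then stand; what a row does not reach is not made up. A row lasts 1/12 s, in which the tool goes at most 41.7 mm and 7.16 degrees, less where a joint would pass 70% of its speed; a pose out of reach is approached as far as the arm can. A call with a gripper value outside its range is refused whole. The fingers move at their own pace and stop on an object; "newtons" is the grip in N (left out, the last holds). Time passes only in rows, so rows that do not move let the fingers close. It gives the time, the measured TCP pose, the force, the opening and the grip force at its end, in the units of the state.
- observe(): the state, without advancing time (a new reading comes with each control period).
- camera(name): name is "scene" or "top" or "wrist"; returns a dict with "image" (400x640x3 uint8, red, green, blue), "camera_matrix" (3x3 intrinsics, pixels), "rvec" (rotation vector, rad) and "tvec" (3), from world to camera coordinates, as OpenCV has them; the wrist camera has in their place "tool_from_camera" (4x4, takes a point from camera to tool coordinates, whose origin is the TCP and whose axes are the flange's). Camera axes: x right, y down, z forward; pixel columns grow to the right and rows downward; lengths in m; the calibration is good to about 2 mm. A picture is of the moment at which its call begins: read the wrist's pose just before it. There is no depth.
- job_done(): hands the job in; it is judged then, once.
The state is a dict: "time_s": time; "q": joint angles; "joint_velocities": joint speeds; "joint_efforts": joint torques, N m; "ee_pos": TCP position; "ee_rot": TCP orientation; "wrist_force": force on the tool from outside, world axes, zero at the start; "moment": the same for the moment, N m; "grip_width": finger opening in m; "grip_force": force on a finger pad.
Only numpy, scipy, OpenCV 4.12 (cv2) and the standard library are available. Lean on these libraries where they do the work, as an engineer would, in place of code of your own. Each camera call takes 0.05 s, during which the arm holds its last target. There are 200 camera calls.

### The job

The stall is closing: lock the dark brown wooden case by sliding the bolt on its lid fully home into its keeper, then let go of it. The pale wooden case is still in use, so leave its bolt drawn back as it is.

Things in the scene. Friction and masses are not known exactly. Their poses are not given: they have to be found in the camera images.
- dark_case: Low dark brown wooden case, fixed, 115 x 185 mm (its x, y), lid top 50 mm above the table; origin: centre of its underside. A barrel bolt lies along its top at x = 0 and shoots to the case's +y through two brass guides (21 mm wide, 12 long, 16 high above the lid, at y = -36 and +34 mm) into the keeper, an equal loop at y = +65 mm. A pale case of the same make stands on the other side of the table.
- dark_bolt (a joint): Slide of the dark case's bolt, m: 0 = fully drawn back, grows towards the keeper (case +y), 0.040 = home at its stop. The 10 mm steel rod enters the keeper at 0.021 and reaches its far side at 0.033. About 2.5 N of friction; it stays where it is left.
- dark_knob (a point): Grip point on the upright brass knob of the dark case's bolt: on the knob's axis, 40 mm above the lid top. Knob: 16 mm diameter, widest from 26 to 50 mm, its top 54 mm above the lid top. It moves with the bolt, from y = -22 mm (drawn) to +18 mm (home) on the case; its axes are parallel to the case's. Beside it nothing on the case stands higher than the guides.
- pale_bolt (a joint): Slide of the bolt on the pale wooden case, a bolt of the same size with dark steel fittings and the same values (0 = drawn back, 0.040 = home); to be left drawn.

How it is judged:
At the end, for the whole second after the job is handed in: The dark case's bolt is home in its keeper (its slide past 0.030 of 0.040 m) and at rest; the pale case's bolt is still drawn (below 0.018 m) (value of joint dark_bolt above 0.03 m and velocity of joint dark_bolt between -0.01 and 0.01 m/s and value of joint pale_bolt below 0.018 m); the robot touches nothing.
It fails at once if the pale case's bolt is shot (its slide past 0.018 m) (value of joint pale_bolt above 0.018 m).
It also fails if it takes over 29 s, if anything falls off the work surface, if the arm or the gripper's body presses on something with over 40 N, if the wrist force passes 120 N, or if a joint passes its speed limit or range.

## Working session

There is one attempt and no reset: what is moved stays moved. The work goes in short steps, Python scripts to look and compute and a tool call to move; the robot and the scene stay as the last step left them, time stands still between calls to the robot, and variables do not carry over. Pictures are saved under pics/ and viewed, at most 10 in all, crops included, and the job is handed in when it is done.

Besides the shell and the picture viewer there is one more tool, called as name(argument=value, ...), one argument or row to a line, values as JSON. step_arm: Moves the arm, as the interface text tells. Its arguments: {"type":"object","properties":{"motion":{"type":"array","items":{"type":"array","items":{"type":"array","items":{"type":"number"}}}},"newtons":{"type":"number"}},"required":["motion"]}

```bash
mkdir -p pics
python3 - <<'E'
from workcell import observe,camera
import cv2,pickle
s=observe();print(s)
d={}
for n in("scene","top"):
    d[n]=camera(n);cv2.imwrite(f"pics/{n}0.png",d[n]["image"][:,:,::-1])
pickle.dump(d,open("d0.pkl","wb"))
E
```

```text
{'time_s': 0.0, 'q': array([ 1.15338887e+00,  4.80826913e-01,  1.59687819e+00,  1.82905680e-05,
        1.06508361e+00, -4.66027494e-02]), 'joint_velocities': array([-0.00158836,  0.00028759, -0.0009631 , -0.00084089,  0.00014154,
        0.00085228]), 'joint_efforts': array([ 2.37119151e-03, -9.50626945e+01, -4.30185163e+01, -3.65110770e-05,
        1.19130593e-02, -8.28688644e-05]), 'ee_pos': array([0.23535338, 0.60546952, 0.24167396]), 'ee_rot': array([-1.45288103e-04,  1.84346332e-01,  9.82861166e-01, -5.80167444e-04]), 'wrist_force': array([0.44802279, 0.37321419, 0.63302805]), 'moment': array([ 0.02006796, -0.00638089, -0.01242098]), 'grip_force': 0.0, 'grip_width': 0.08585007907466938}
```

View pics/top0.png

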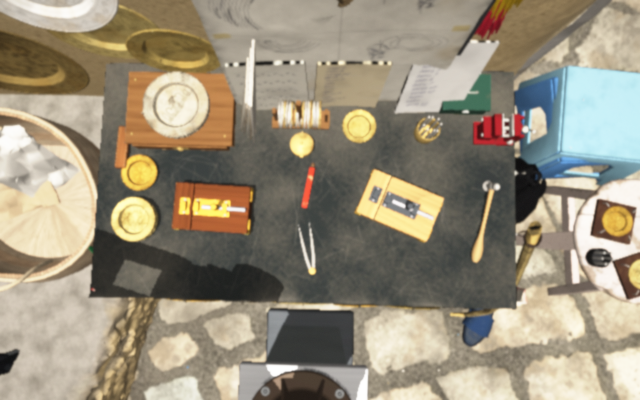

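View pics/scene0.png

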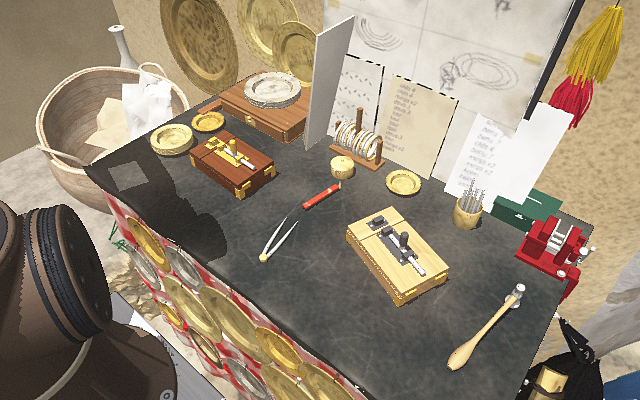

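The top view shows the dark case at about (213,208) and the pale case at about (400,205). In the scene view they are at (233,163) and (398,255). I'll enlarge the dark case to see which way the bolt points.

Run:
```python
import cv2,pickle,numpy as np
d=pickle.load(open("d0.pkl","rb"))
a=d["top"]["image"][170:250,160:270,::-1];b=d["scene"]["image"][120:205,180:290,::-1]
a=cv2.resize(a,(770,290*2-20),interpolation=cv2.INTER_CUBIC)[:, :]
a=cv2.resize(d["top"]["image"][175:240,165:265,::-1],None,fx=4.5,fy=4.5,interpolation=cv2.INTER_CUBIC)
b=cv2.resize(d["scene"]["image"][125:190,182:282,::-1],None,fx=4.5,fy=4.5,interpolation=cv2.INTER_CUBIC)
cv2.imwrite("pics/crop.png",np.vstack([a,b]))
for n in d:
    c=d[n];R=cv2.Rodrigues(np.array(c["rvec"]))[0];print(n,-R.T@np.array(c["tvec"]).ravel(),R.tolist(),np.array(c["camera_matrix"]).tolist())
```

```text
scene [ 0.05506589 -0.4367592   0.72857841] [[0.6272008630024802, -0.7788553660519058, 0.0018428839074520753], [-0.5501531758351001, -0.4447027243778363, -0.7068033460938647], [0.5513171143430049, 0.4422938002087324, -0.7074076856589981]] [[424.6995406389983, 0.0, 322.5835754231352], [0.0, 424.6995406389983, 188.48511045604832], [0.0, 0.0, 1.0]]
top [ 0.46162085 -0.03574945  1.17688608] [[0.027273814104991856, -0.9995194935183153, -0.01472824297251394], [-0.995720188974364, -0.02586272636561615, -0.08872668512795077], [0.08830313886280394, 0.017085123992183773, -0.9959471141607611]] [[461.84078433251864, 0.0, 314.4624070063081], [0.0, 461.84078433251864, 198.27837545503866], [0.0, 0.0, 1.0]]
```

View pics/crop.png

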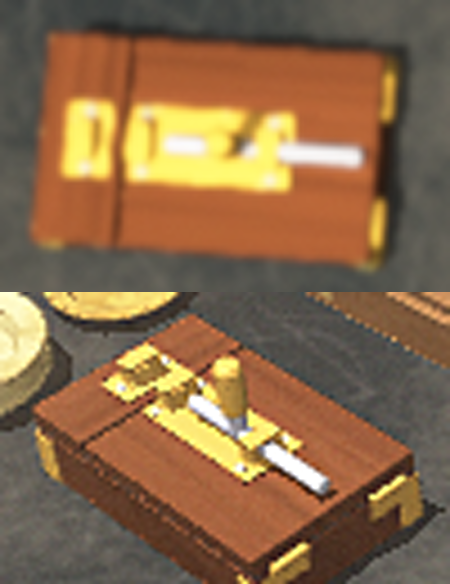

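The crop shows the keeper at the image-left end, which is world +y. The knob's top is at about (214,205) in the top view and (233,140) in the scene view, and the bolt is drawn back.

```bash
cat > h.py <<'E'
import cv2,numpy as np
def plane(c,uv,z):
    R=cv2.Rodrigues(np.array(c["rvec"]))[0];o=-R.T@np.array(c["tvec"]).ravel()
    v=R.T@np.linalg.inv(np.array(c["camera_matrix"]))@np.array([*uv,1.])
    return o+v*(z-o[2])/v[2]
E
python3 - <<'E'
import pickle;from h import *
from scipy.spatial.transform import Rotation as Ro
d=pickle.load(open("d0.pkl","rb"));t,s=d["top"],d["scene"]
P=lambda x,y:(165+x/4.5,175+y/4.5); S=lambda x,y:(182+x/4.5,125+(y-292)/4.5)
print("knob scene",plane(s,S(228,363),.103).round(3),"top",plane(t,P(222,138),.104).round(3))
k=[plane(t,P(*p),.05)[:2] for p in((50,35),(382,50),(380,262),(35,243))]
print(np.round(k,3),np.mean(k,0))
ks=[plane(s,S(*p),.05)[:2] for p in((36,408),(193,317),(412,458),(252,562))]
print(np.round(ks,3),np.mean(ks,0))
print("rod dir top",[plane(t,P(*p),.06).round(3) for p in((88,137),(360,156))])
print("rod scene",[plane(s,S(*p),.06).round(3) for p in((140,370),(322,485))])
print(Ro.from_quat(np.roll([-1.45288103e-04,1.84346332e-01,9.82861166e-01,-5.80167444e-04],-1)).as_matrix().round(3))
E
```

```text
knob scene [0.533 0.217 0.103] top [0.533 0.216 0.104]
[[0.591 0.326]
 [0.587 0.143]
 [0.472 0.14 ]
 [0.477 0.328]] [0.53187918 0.23428568]
[[0.48  0.326]
 [0.59  0.32 ]
 [0.58  0.136]
 [0.472 0.144]] [0.53056416 0.23158016]
rod dir top [array([0.535, 0.299, 0.06 ]), array([0.529, 0.151, 0.06 ])]
rod scene [array([0.531, 0.296, 0.06 ]), array([0.528, 0.149, 0.06 ])]
[[-0.932  0.362 -0.   ]
 [ 0.362  0.932 -0.001]
 [ 0.    -0.001 -1.   ]]
```

step_arm(
  motion=[
    [[0,0,0,-2.8,-1.7,0,0],[0,0,0,-2.8,-1.7,0,0],[0,0,0,-2.8,-1.7,0,0],[0,0,0,-2.8,-1.7,0,0],[0,0,0,-2.8,-1.7,0,0]],
  ],
)

```text
time_s: 0.52
ee_pos: [0.3357, 0.4745, 0.242]
ee_rot: [-0.0, 0.184, 0.983, -0.0]
wrist_force: [0.4, -0.3, 0.1]
grip_width: 0.0851
grip_force: 0.0
```

step_arm(
  motion=[
    [[0,0,0,-2.8,-1.7,0,0],[0,0,0,-2.8,-1.7,0,0],[0,0,0,-2.8,-1.7,0,0],[0,0,0,-2.8,-1.7,0,0],[0,0,0,-2.8,-1.7,0,0]],
  ],
)

```text
time_s: 0.93
ee_pos: [0.4355, 0.3444, 0.2421]
ee_rot: [-0.0, 0.184, 0.983, -0.0]
wrist_force: [0.6, 0.1, 0.3]
grip_width: 0.0854
grip_force: 0.0
```

step_arm(
  motion=[
    [[0,0,0,-2.8,-1.7,0,0],[0,0,0,-2.8,-1.7,0,0],[0,0,0,-2.8,-1.7,0,0],[0,0,0,-2.8,-1.7,0,0],[0,0,0,-2.6,-1.6,0,0]],
  ],
)

```text
time_s: 1.35
ee_pos: [0.5338, 0.2159, 0.2421]
ee_rot: [-0.0, 0.184, 0.983, -0.0]
wrist_force: [1.2, 0.6, 1.0]
grip_width: 0.0858
grip_force: 0.0
```

step_arm(
  motion=[
    [[0,0,-0.11,0,0,0,0],[0,0,-0.11,0,0,0,0],[0,0,-0.11,0,0,0,0],[0,0,0,0,0,1.0,0],[0,0,0,0,0,0,0]],
  ],
)

```text
time_s: 1.77
ee_pos: [0.5322, 0.2173, 0.2304]
ee_rot: [-0.001, 0.022, 1.0, -0.0]
wrist_force: [-0.1, 0.5, -0.4]
grip_width: 0.0854
grip_force: 0.0
```

Now a closer look with the wrist camera before going down.

Run:
```python
from workcell import observe,camera
from h import *
import pickle
from scipy.spatial.transform import Rotation as Ro
s=observe();c=camera("wrist");im=c["image"]
pickle.dump((s,c),open("w.pkl","wb"))
cv2.imwrite("pics/w1.png",im[:,:,::-1])
R=Ro.from_quat(np.roll(s["ee_rot"],-1)).as_matrix();T=np.array(c["tool_from_camera"]);K=np.array(c["camera_matrix"])
p=np.array([.533,.217,.104]);q=np.linalg.inv(T)@np.r_[R.T@(p-s["ee_pos"]),1];u=K@q[:3];print(u/u[2],s["ee_pos"])
```

```text
[317.75903012 197.47209422   1.        ] [0.53224928 0.21728976 0.23044758]
```

View pics/w1.png

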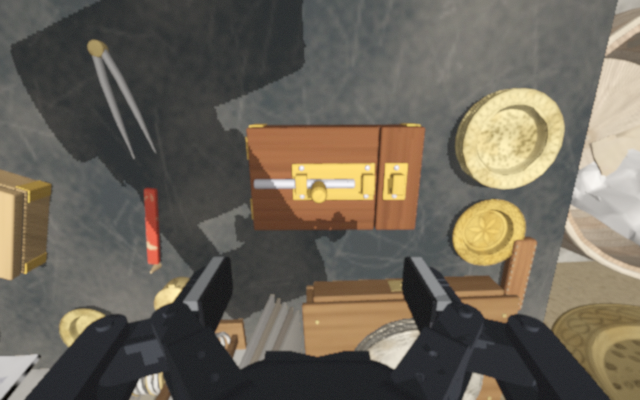

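The wrist view puts the knob's top at (319,195), within 3 px of my prediction of (318,197). The rod runs along the jaw line and the keeper is to the right (+y), so I'll go down.

step_arm(
  motion=[
    [[0,0,0,0,0,3.5,0],[0,0,0,0,0,3.5,0],[0,0,0,0,0,3.2,0],[0,0,0,0,0,2.2,0],[0,0,0,0,0,1.9,0]],
  ],
  newtons=25,
)

```text
time_s: 2.23
ee_pos: [0.532, 0.2175, 0.0871]
ee_rot: [-0.001, 0.022, 1.0, -0.0]
wrist_force: [0.5, -0.7, -0.1]
grip_width: 0.0853
grip_force: 0.0
```

step_arm(
  motion=[
    [[0,0,0,0,0,0,0],[0,0,0,0,0,0,120],[0,0,0,0,0,0,255],[0,0,0,0,0,0,255],[0,0,0,0,0,0,255]],
  ],
)

```text
time_s: 2.65
ee_pos: [0.5338, 0.2179, 0.0907]
ee_rot: [0.001, 0.021, 1.0, 0.0]
wrist_force: [-0.1, 0.6, 0.2]
grip_width: 0.0388
grip_force: 0.0
```

step_arm(
  motion=[
    [[0,0,0,0,0,0,255],[0,0,0,0,0,0,255],[0,0,0,0,0,0,255],[0,0,0,0,0,0,255],[0,0,0,0,0,0,255]],
  ],
)

```text
time_s: 3.07
ee_pos: [0.5335, 0.2178, 0.0901]
ee_rot: [0.001, 0.02, 1.0, 0.0]
wrist_force: [-0.7, 0.1, 8.7]
grip_width: 0.0148
grip_force: 24.4
```

The knob is gripped (24 N, 14.8 mm opening). Now I'll slide it towards the keeper.

step_arm(
  motion=[
    [[0,0,0,0,0.6,0,255],[0,0,0,0,0.6,0,255],[0,0,0,0,0.6,0,255],[0,0,0,0,0.6,0,255],[0,0,0,0,0.6,0,255]],
  ],
)

```text
time_s: 3.48
ee_pos: [0.5347, 0.2478, 0.0901]
ee_rot: [0.0, 0.02, 1.0, 0.0]
wrist_force: [-1.1, -2.6, 9.2]
grip_width: 0.015
grip_force: 24.5
```

step_arm(
  motion=[
    [[0,0,0,0,0.3,0,255],[0,0,0,0,0.2,0,255],[0,0,0,0,0.1,0,255],[0,0,0,0,0,0,255],[0,0,0,0,0,0,255]],
  ],
)

```text
time_s: 3.9
ee_pos: [0.5349, 0.2539, 0.0902]
ee_rot: [0.001, 0.02, 1.0, 0.0]
wrist_force: [-1.5, 1.3, 7.6]
grip_width: 0.0151
grip_force: 24.4
```

It has moved 36 mm and hasn't reached the stop. I'll nudge it on until the force rises.

step_arm(
  motion=[
    [[0,0,0,0,0.2,0,255],[0,0,0,0,0.2,0,255],[0,0,0,0,0.1,0,255],[0,0,0,0,0,0,255]],
  ],
)

```text
time_s: 4.23
ee_pos: [0.5348, 0.2552, 0.0901]
ee_rot: [-0.0, 0.02, 1.0, -0.002]
wrist_force: [3.5, -36.7, 18.3]
grip_width: 0.0149
grip_force: 27.2
```

The force rises at y = 0.255, so the bolt is at the stop after 37.5 mm. I'll ease off, open the fingers and lift.

step_arm(
  motion=[
    [[0,0,0,0,-0.3,0,255],[0,0,0,0,0,0,255],[0,0,0,0,0,0,0],[0,0,0,0,0,0,0],[0,0,0,0,0,0,0]],
  ],
)

```text
time_s: 4.65
ee_pos: [0.5347, 0.2557, 0.0894]
ee_rot: [0.0, 0.02, 1.0, 0.0]
wrist_force: [0.4, 1.1, 0.1]
grip_width: 0.0503
grip_force: 0.0
```

step_arm(
  motion=[
    [[0,0,0,0,0,0,0],[0,0,0,0,0,0,0],[0,0,0,0,0,0,0],[0,0,0,0,0,0,0],[0,0,0,0,0,0,0]],
  ],
)

```text
time_s: 5.07
ee_pos: [0.5346, 0.2556, 0.0892]
ee_rot: [-0.0, 0.02, 1.0, -0.0]
wrist_force: [-0.5, 1.1, 0.2]
grip_width: 0.0857
grip_force: 0.0
```

step_arm(
  motion=[
    [[0,0,0,0,0,-2,0],[0,0,0,0,0,-3,0],[0,0,0,0,0,-3.5,0],[0,0,0,0,0,-3.5,0],[0,0,0,0,0,-2,0]],
  ],
)

```text
time_s: 5.48
ee_pos: [0.5355, 0.256, 0.233]
ee_rot: [0.002, 0.02, 1.0, 0.001]
wrist_force: [0.0, 1.0, 0.8]
grip_width: 0.0853
grip_force: 0.0
```

Run:
```python
from workcell import observe,camera
import cv2
print({k:v for k,v in observe().items() if k in("ee_pos","joint_velocities","wrist_force")})
w=camera("wrist")["image"]
cv2.imwrite("pics/w2.png",cv2.resize(w[90:290,200:480,::-1],None,fx=2.5,fy=2.5,interpolation=cv2.INTER_CUBIC))
```

```text
{'joint_velocities': array([-0.00085646, -0.23861288, -0.22155594,  0.00060832,  0.46255638,
       -0.00050454]), 'ee_pos': array([0.53553456, 0.25603064, 0.23297226]), 'wrist_force': array([0.03303752, 0.97719607, 0.80874038])}
```

View pics/w2.png

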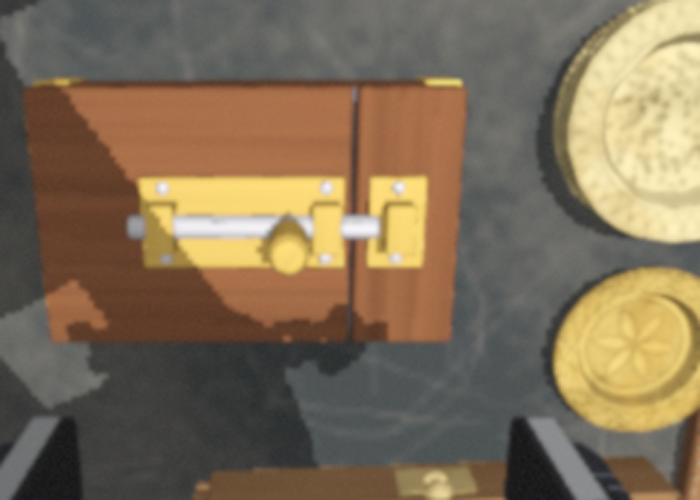

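The wrist view has the knob at (288,250), 47 mm short of the keeper at (402,235), which matches home (knob at +18 mm). The rod tip past the keeper isn't clear here, so I'll check it from the scene camera.

step_arm(
  motion=[
    [[0,0,0,3,0,-3,0],[0,0,0,3,0,-3,0],[0,0,0,2,0,-2,0],[0,0,0,0,0,0,0],[0,0,0,0,0,0,0]],
  ],
)

```text
time_s: 5.95
ee_pos: [0.4555, 0.2592, 0.3094]
ee_rot: [0.001, 0.02, 1.0, 0.001]
wrist_force: [1.0, 0.9, -0.2]
grip_width: 0.085
grip_force: 0.0
```

Run:
```python
from workcell import camera
import cv2,numpy as np
f=lambda n,x0,y0,w,h:cv2.resize(camera(n)["image"][y0:y0+h,x0:x0+w,::-1],None,fx=6,fy=6,interpolation=cv2.INTER_CUBIC)
cv2.imwrite("pics/c2.png",np.hstack([f("scene",182,120,65,75),f("wrist",290,140,65,75)]))
```

```text
(no output)
```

View pics/c2.png

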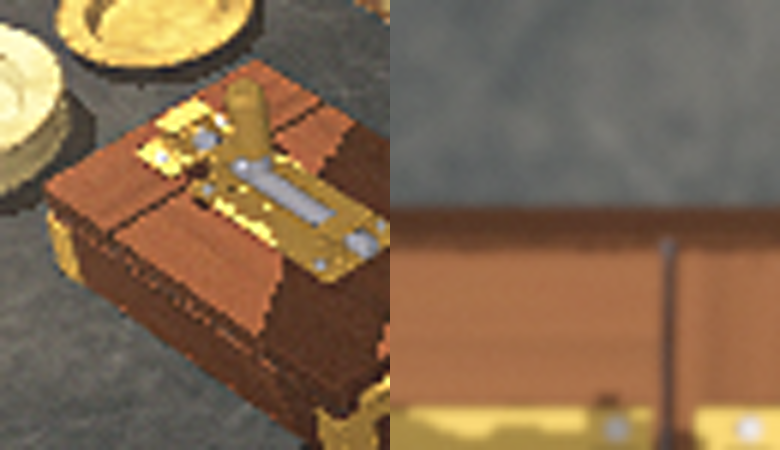

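The scene crop shows the knob's top at full-image (223,135), right behind the front guide, and the rod running into the keeper at (216,143). I'll check the knob's position numerically, then hand in.

Run:
```python
import pickle;from h import *
from workcell import job_done
p=plane(pickle.load(open("d0.pkl","rb"))["scene"],(182+245/6,120+90/6),.103);print(p)
if p[1]>.247: print(job_done())
```

```text
[0.53351765 0.25190133 0.103     ]
the job is handed in; nothing more can be done
None
```

I slid the dark case's bolt about 37 mm until it hit its stop, let go and moved the arm clear. The arm never went near the pale case, and I handed the job in at about 6 s of the 29 s; no verdict came back.

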